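# Turn the sanding block in the gluing jig and hold the spring clamp open over it

## Task

I am gluing cork on both faces of a small hand sanding block and the first cork is on: stand the block upright on the jig's plywood base with its corked face flat against the upright of the steel bracket, centred on it, and let go of it. Then squeeze the spring clamp wide open, take it off the rim of the wooden box and lower it from above, well down, so that its gaping jaws straddle the top of block and bracket together, touching neither, with room at the bare face for me to slip the second cork in under the jaw. Finish holding it there, squeezed wide open in mid-air; leave the glue bottle, the loose cork and the tape in the box alone.

Things in the scene. Friction and masses are not known exactly. Their poses are not given: they have to be found in the camera images.
- jig: Gluing jig, fixed: plywood base 160 (x) x 150 (y) x 12 mm with a bent steel bracket on it. Origin: centre of the base's underside; z up. Bracket upright: 5 mm thick, 40 mm wide (y), centred on y = 0, from the base to 78 mm above the bench; front face at x = 0 looking to -x, back face at x = 5 mm. Behind it the bracket's foot runs to x = 52 mm, with screw heads 7.5 mm above the base.
- jig_face (a point): Foot of the bracket upright's front face: middle of its width, on the top surface of the base (12 mm above the bench). Axes are the jig's: x points into the bracket, the free side is -x.
- block: Sanding block, loose, standing on end: pine core 14 (x) x 60 (y) x 72 (z) mm; cork 52 x 64 x 4 mm glued on its +x face, set back 4 mm from the edges; -x face bare. 70 g +-30 %. Origin: centre of the core's underside; z up. Its 14 mm wide ends (60 mm apart along y) overhang the narrower bracket, so fingers gripping them pass beside it. At the start the cork faces away from the bracket or sideways.
- block_cork (a point): Centre of the block's outer cork face: 11 mm along the block's +x from the core's middle, 36 mm above the underside. Belongs on the bracket's front face.
- block_bare (a point): Centre of the block's bare wooden face: 7 mm along the block's -x from the core's middle, 36 mm above the underside.
- clamp_box: Open timber box, fixed, 140 (x) x 200 (y) x 85 mm high, walls 9 mm. Origin: centre of its underside. The spring clamp is clipped on top of its front wall (the -x one, from x = -70 to -61 mm).
- clamp: Spring clamp, 120 mm tall, 18 mm wide (y), 0.12 kg: two steel levers, handles up, rubber-padded jaws down. Origin: on the pivot pin, which lies along y; handles and jaws move along x. This body is the -x lever; its z is upright as clipped on the box (pivot 39 mm above the rim), and leans 0.38 rad when fully open in a centred grip. Squeezing the handles opens the jaws.
- clamp_jaw (a joint): Opening angle between the two levers, rad: 0 as clipped (pads 9 mm apart), 0.76 fully open (hard stop), -0.12 shut. A spring closes it: pressing 45 mm above the pivot, each handle takes about 7 N to start and 14 N to stay fully open; a grip of 25 to 35 N holds it on the stop.
- clamp_grip_a (a point): Middle of the black handle grip of the -x lever (clamp). As clipped the grips are straight, slope outward going up, 6 mm thick, from 18 mm above the pivot (x = -14 mm, centre line) to 57 mm above it (x = -30 mm); the other mirrors it: 65 mm over their tops. This point: 25 mm from the middle plane, 40 mm above the pivot.
- clamp_grip_b (a point): Middle of the grip of the other (+x) lever; moves with it. With the clamp fully open the two grips stand parallel, 19 mm over all, reaching from 22 to 64 mm above the pivot.
- clamp_pad_a (a point): Centre of the pad's face on the -x lever (clamp). As clipped the pads reach from 44 to 58 mm below the pivot. Fully open, their faces are 41 mm apart at the upper edges (39 mm below the pivot) and 51 mm at the lower edges (52 mm below); the jaws' outer sides then stand about 33 mm either side of the middle.
- clamp_pad_b (a point): Centre of the pad's face on the +x lever. Fully open the two pad points are 46 mm apart, 46 mm below the pivot. Throat when open: at least 38 mm wide from the pads up to 12 mm below the pivot.
- cork_pad: Bystander: the second cork facing, a loose sheet 52 x 64 x 4 mm lying on the bench. Leave it alone. Origin: centre of its underside.
- glue: Bystander: dark glue bottle with a nozzle, 51 mm across, 184 mm tall, standing on the bench. Leave it alone. Origin: centre of its underside.
- tape_in_box: Bystander: roll of black tape, 65 mm across, 19 mm high, lying in the timber box. Leave it alone. Origin: centre of its underside.
Mind the look-alikes: they are no part of the job. Of the things shaped like the block, the pine one is meant.

How it is judged:
By the outcome, as a careful person would: the job done as asked, in the order asked, and still so for the second after the job is handed in, while the arm keeps its last pose, push and grip.
It also fails if it takes over 61 s, if anything falls off the work surface, if the arm or the gripper's body presses on something with over 40 N, if the wrist force passes 120 N, or if a joint passes its speed limit or range.

## Robot

A 6-joint arm with a two-finger parallel gripper is mounted at the origin on a cart in front of the work surface, level with it; the furniture and walls round the work are solid. World frame = base frame: x ahead of the robot, y to its left, z up, the work surface at z = 0. Lengths are in mm, angles in rad, forces in N, time in s.
With the tool pointing down it reaches from about 350 to 875 mm from the base axis. Payload 4.2 kg.
Tool frame: the origin (TCP) lies midway between the tips of the shut fingers; the grasp point (between the pads) lies 19 mm behind it (ctrl.grip_depth is the distance from the TCP to the grasp point, in mm); z points along the fingers, y is the line along which they close (so a half turn about z gives the same grasp; the last joint's range is limited). The gripper opens to 85 mm and grips with 20 to 120 N. Pads are 22 mm wide; open, the fingers measure 114 mm over their backs; the gripper's body (76 mm by 85 mm) begins 54 mm behind the grasp point. The pads swing forward as they close: fully open they stand 13 mm farther back than shut.
Start: joints at [1.41, 0.385, 0.008, 0, -1.194, -0.259], TCP at [254.703, 570.724, 231.312] pointing down, gripper open.
Joint ranges: [-3.14, 3.14], [-1.21, 2.06], [-1.07, 1.41], [-3.16, 2.05], [-2.99, -0.16], [-3.1, 3.1]. Speed limits (rad/s): [2.79, 2.79, 3.14, 3.14, 3.14, 3.14].

## Interface

Orientations are given as a unit quaternion [w, x, y, z].
In Python, from station import ctrl, eyes, hand_in gives the robot as it stands. The module is installed in compiled form; this text tells all that it offers. Calls block until the motion is done:
- ctrl.goto(position, orientation): joint-space move of the TCP to a pose.
- ctrl.servo_line(position, frame=None, velocity=150, threshold=None): straight line of the TCP; frame=None keeps the orientation; velocity is the mean speed in mm/s. With threshold (N) it stops when the force on the tool has changed by that much, and returns True; else False.
- ctrl.movej(angles): joint-space move.
- ctrl.gripper_open() and ctrl.clamp(grasp_force=None): open the fingers fully, or close them until they stop; grasp_force is the grip in N (None keeps the last).
- ctrl.sleep(seconds).
- ctrl.ik(position, orientation): joint angles nearest the present ones, or None.
- ctrl.get_state(): the state.
- eyes.capture(name): name is "scene" or "side" or "wrist"; returns the picture (400x640x3 uint8, blue, green, red); there is no depth.
- eyes.calibration(name): a dict with "camera_matrix" (3x3 intrinsics, pixels), "distortion" ([k1, k2, p1, p2, k3] as OpenCV has them; the pictures are not rectified), "pose" (4x4, takes a point from camera to world coordinates); the wrist camera has in their place "hand_eye" (4x4, takes a point from camera to tool coordinates, whose origin is the TCP and whose axes are the flange's). Camera axes: x right, y down, z forward; pixel columns grow to the right and rows downward; lengths in mm; the calibration is good to about 2 mm. A picture is of the moment at which its call begins: read the wrist's pose just before it. calibration takes no time and is no camera call.
A pose or a line that the arm cannot do raises ctrl.IKError and nothing moves.
- hand_in(): hands the job in; it is judged then, once.
The state is a dict: "time_s": time; "joints": joint angles; "qvel": joint speeds; "joint_efforts": joint torques, N m; "eef_pos": TCP position; "ee_rot": TCP orientation; "wrist_force": force on the tool from outside, world axes, zero at the start; "ft_torque": the same for the moment, N m; "finger_gap": opening from 0.0 (shut) to 1.0 (fully open); "grip_force": force on a finger pad.
Only numpy, scipy, OpenCV 4.12 (cv2) and the standard library are available. Lean on these libraries where they do the work, as an engineer would, in place of code of your own. Each camera call takes 0.05 s, during which the arm holds its last target. There are 200 camera calls.

## Working session

There is one attempt and no reset: what is moved stays moved. The work goes in short steps, each a Python script; the robot and the scene stay as the last script left them, time stands still between calls to the robot, and variables do not carry over. Pictures are saved under pics/ and viewed, at most 10 in all, crops included, and the job is handed in when it is done.

```bash
mkdir -p pics; ls
python3 - <<'E'
from station import ctrl, eyes
import cv2,numpy as np
np.set_printoptions(precision=4,suppress=True)
for n in("scene","side","wrist"):
    im=eyes.capture(n); cv2.imwrite(f"pics/{n}0.png",im)
    c=eyes.calibration(n); print(n,c)
print(ctrl.get_state())
a=[cv2.imread(f"pics/{n}0.png") for n in("scene","side")]
E
```

```text
pics
scene {'camera_matrix': array([[368.6946,   0.    , 319.427 ],
       [  0.    , 368.6946, 204.2896],
       [  0.    ,   0.    ,   1.    ]]), 'distortion': array([-0.0862,  0.    ,  0.    ,  0.    ,  0.    ]), 'pose': array([[ -0.7734,  -0.4673,   0.4283, 205.8635],
       [ -0.6337,   0.5496,  -0.5445, 386.2891],
       [  0.0191,  -0.6925,  -0.7212, 750.6414],
       [  0.    ,   0.    ,   0.    ,   1.    ]])}
side {'camera_matrix': array([[506.1868,   0.    , 311.9691],
       [  0.    , 506.1868, 207.3749],
       [  0.    ,   0.    ,   1.    ]]), 'distortion': array([-0.0805,  0.    ,  0.    ,  0.    ,  0.    ]), 'pose': array([[    0.998 ,    -0.0423,     0.0469,   490.0197],
       [   -0.0622,    -0.5263,     0.848 , -1046.0187],
       [   -0.0112,    -0.8492,    -0.5279,   729.9784],
       [    0.    ,     0.    ,     0.    ,     1.    ]])}
wrist {'camera_matrix': array([[357.8198,   0.    , 324.9368],
       [  0.    , 357.8198, 205.7314],
       [  0.    ,   0.    ,   1.    ]]), 'distortion': array([-0.0633,  0.    ,  0.    ,  0.    ,  0.    ]), 'hand_eye': array([[  -0.0003,   -0.9496,   -0.3133,   80.6265],
       [   1.    ,   -0.0005,    0.0004,    0.0282],
       [  -0.0005,   -0.3133,    0.9496, -142.2127],
       [   0.    ,    0.    ,    0.    ,    1.    ]])}
{'time_s': 0.15, 'joints': array([ 1.4096,  0.3854,  0.007 , -0.0004, -1.194 , -0.2586]), 'qvel': array([ 0.0013, -0.001 ,  0.0039,  0.0023,  0.0025, -0.002 ]), 'joint_efforts': array([ -0.0005, -39.2677,  18.8582,   4.1886,  -0.0034,  -0.    ]), 'eef_pos': array([254.5413, 570.3521, 230.4556]), 'ee_rot': array([ 0.0008,  0.978 , -0.2084, -0.0001]), 'wrist_force': array([0.3724, 0.7559, 0.7465]), 'ft_torque': array([-0.0018, -0.0143, -0.0024]), 'grip_force': 0.0, 'finger_gap': 1.0014799607162512}
```

View pics/scene0.png

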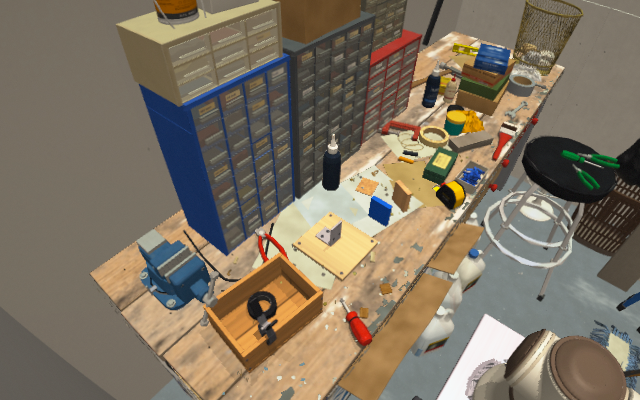

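View pics/side0.png

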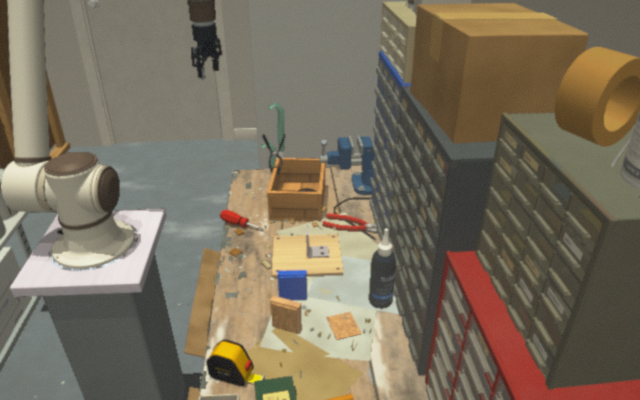

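The scene view shows the pine/cork block at (402,193), the blue look-alike at (380,208), the jig at (336,242), the box at (265,310) with the black clamp on its wall at (266,325), and the glue at (332,165). In the side view the block is at (287,315), blue at (292,284), the jig at (308,254) and the box at (298,188).

```bash
cat > h.py <<'E'
import cv2,numpy as np
from station import ctrl,eyes
from scipy.spatial.transform import Rotation as R
np.set_printoptions(precision=3,suppress=True)
def quat2R(q): return R.from_quat([q[1],q[2],q[3],q[0]]).as_matrix()
def toolpose(st=None):
    st=st or ctrl.get_state(); T=np.eye(4); T[:3,:3]=quat2R(st['ee_rot']); T[:3,3]=st['eef_pos']; return T
def cam(name,T=None):
    c=eyes.calibration(name); P=c['pose'] if name!='wrist' else (toolpose() if T is None else T)@c['hand_eye']
    return c['camera_matrix'],c['distortion'],P
def ray(C,uv):
    K,d,P=C; p=cv2.undistortPoints(np.array([[uv]],float),K,d)[0,0]
    return P[:3,3],P[:3,:3]@np.array([p[0],p[1],1])
def onz(C,uv,z):
    o,v=ray(C,uv); return o+v*(z-o[2])/v[2]
def tri(*obs):
    A=np.zeros((3,3));b=np.zeros(3)
    for C,uv in obs:
        o,v=ray(C,uv);v=v/np.linalg.norm(v);M=np.eye(3)-np.outer(v,v);A+=M;b+=M@o
    p=np.linalg.solve(A,b)
    r=[float(np.linalg.norm((np.eye(3)-np.outer(v/np.linalg.norm(v),v/np.linalg.norm(v)))@(p-o))) for o,v in (ray(C,uv) for C,uv in obs)]
    return p,r
def down(yaw):  # tool z down; tool y axis at angle yaw+... : tool x = (cos,sin), tool y=(sin,-cos)
    c,s=np.cos(yaw),np.sin(yaw)
    q=R.from_matrix(np.array([[c,s,0],[s,-c,0],[0,0,-1.]])).as_quat(); return [q[3],q[0],q[1],q[2]]
E
python3 - <<'E'
from h import *
S=cam('scene');D=cam('side')
for n,a,b in [('block',(402,207),(287,330)),('blue',(380,222),(292,298)),('jig',(336,245),(308,255)),('box',(265,345),(298,215)),('cork',(367,187),(344,326)),('glue',(332,186),(382,303))]:
    print(n,onz(S,a,0),onz(D,b,0))
a=cv2.imread('pics/scene0.png')[160:380,195:425];b=cv2.imread('pics/side0.png')[120:360,210:400]
a=cv2.resize(a,None,fx=2,fy=2,interpolation=cv2.INTER_CUBIC);b=cv2.resize(b,None,fx=1.8,fy=1.8,interpolation=cv2.INTER_CUBIC)
o=np.zeros((600,800,3),np.uint8);o[:a.shape[0],:a.shape[1]]=a;o[:b.shape[0],460:460+b.shape[1]]=b[:,:340]
cv2.imwrite('pics/c1.png',o)
E
```

```text
block [ 466.735 -323.777    0.   ] [ 477.196 -327.119    0.   ]
blue [ 484.034 -235.49     0.   ] [ 489.813 -234.363    0.   ]
jig [527.89  -96.242  -0.   ] [532.141 -86.42    0.   ]
box [480.586 207.292   0.   ] [515.288  91.132   0.   ]
cork [ 589.108 -327.178   -0.   ] [ 590.585 -324.52     0.   ]
glue [ 670.962 -262.85     0.   ] [ 677.686 -264.359    0.   ]
```

View pics/c1.png

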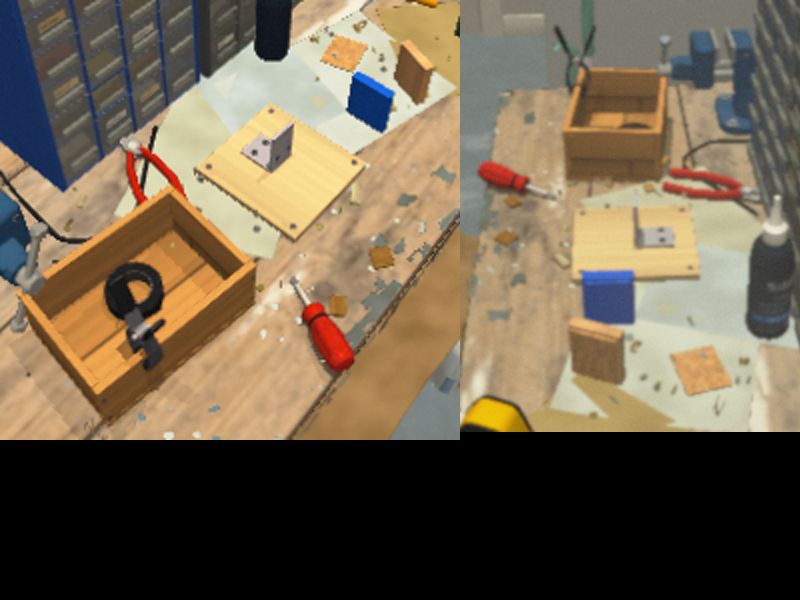

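Candidates at the start (scene view pixels): pine block with cork (402,193), blue block (380,208), loose cork (367,187). The pine one is meant. For the clamp there is the black one on the box wall at (266,328), red pliers at (268,245) and green pliers/clamps on the stool at (600,158). The black clamp on the box is meant. I'll confirm with close wrist views.

Run:
```python
from h import *
import pickle
V={}
for n,p,yaw in [('A',(470,150,330),0),('B',(490,-90,330),0),('C',(470,-260,300),0)]:
    ctrl.goto(p,down(yaw)); ctrl.sleep(.15)
    st=ctrl.get_state(); im=eyes.capture('wrist'); V[n]=toolpose(st); cv2.imwrite(f'pics/w{n}.png',im); print(n,st['time_s'],st['eef_pos'],st['joints'])
pickle.dump(V,open('V.pkl','wb'))
I=[cv2.imread(f'pics/w{n}.png') for n in 'ABC']
o=np.zeros((600,800,3),np.uint8)
```

```text
A 2.0583 [469.931 150.693 329.64 ] [ 0.64   0.1   -0.128 -0.    -1.343  0.932]
B 3.2083 [490.249 -88.79  330.008] [ 0.147  0.108 -0.118 -0.    -1.345  1.426]
C 4.1417 [ 470.582 -258.929  300.482] [-0.201  0.191 -0.09  -0.    -1.289  1.774]
```

View pics/wC.png

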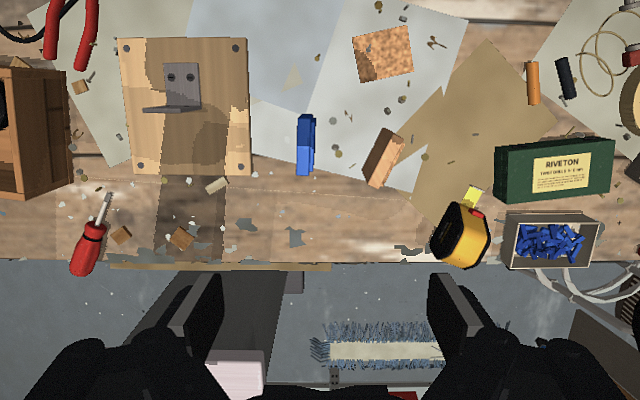

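View pics/wB.png

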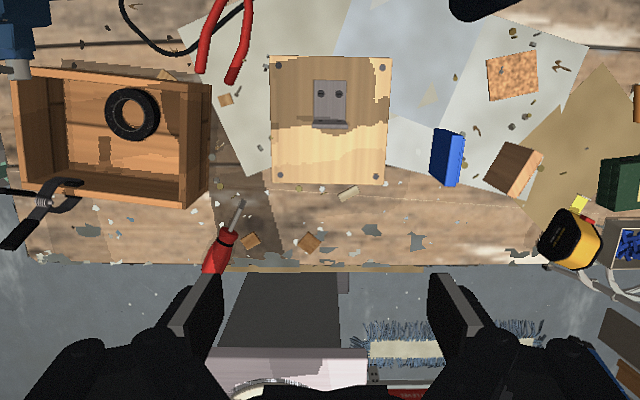

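View pics/wA.png

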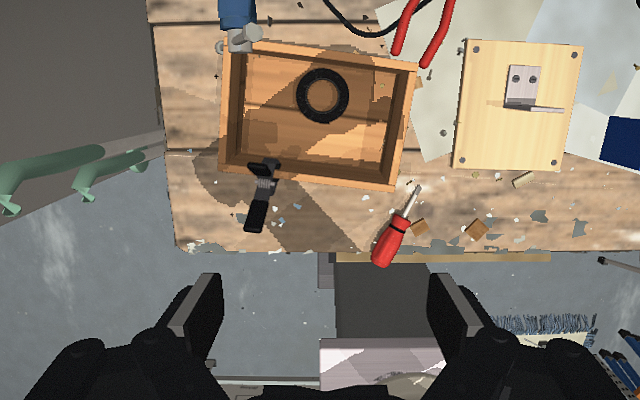

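Wrist C shows the block at (383,158), blue at (306,145) and the jig upright at (173,106). Wrist B shows the block at (514,170) and the jig at (330,125). In wrist A the clamp is at (262,195) on the box's front wall, with the tape at (322,95). I'll make one close composite to get exact edges.

Run:
```python
import cv2,numpy as np
o=np.zeros((600,800,3),np.uint8)
T=[('wC',350,115),('wB',480,130),('wB',295,65),('wC',130,50),('wA',228,152),('scene0',375,165)]
for i,(n,x,y) in enumerate(T):
    s=3.5; w,h=(76,85)
    if n=='scene0': s=5;w,h=(53,59)
    t=cv2.resize(cv2.imread(f'pics/{n}.png')[y:y+h,x:x+w],None,fx=s,fy=s,interpolation=cv2.INTER_CUBIC)
    X,Y=(i%3)*267,(i//3)*300
    for k in range(0,w,10): cv2.line(t,(int(k*s),0),(int(k*s),5),(0,0,255),1)
    for k in range(0,h,10): cv2.line(t,(0,int(k*s)),(5,int(k*s)),(0,0,255),1)
    o[Y:Y+t.shape[0],X:X+t.shape[1]]=t[:600-Y,:800-X]
cv2.imwrite('pics/c2.png',o)
```

```text
(no output)
```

View pics/c2.png

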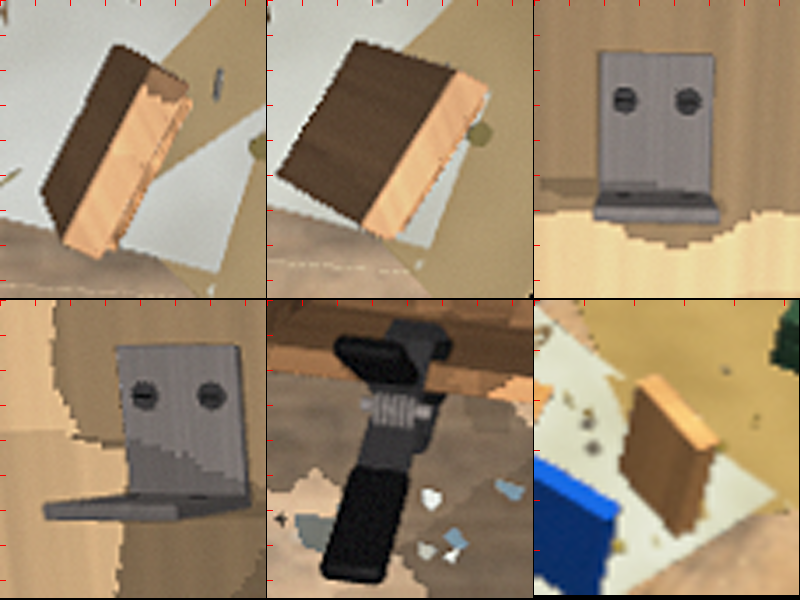

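The close composite confirms the choice. The pine strip runs from (392,134) to (368,182) in wC, its bare broad face looks to +y, and the set-back cork edge is on the image-right (-y, -x) side. The bracket's upright top edge is visible in both B and C.

Run:
```python
from h import *
import pickle
V=pickle.load(open('V.pkl','rb')); C={n:cam('wrist',V[n]) for n in V}
def t(off,p): return (off[0]+(p[0]+.5)/3.5-.5, off[1]+(p[1]+.5)/3.5-.5)
bc=lambda p:(C['C'],t((350,115),p)); bb=lambda p:(C['B'],t((480,130),p))
P=[tri(bc(a),bb(b)) for a,b in [((150,67),(190,70)),((62,235),(95,222)),((103,258),(119,238)),((187,94),(221,93))]]
for p in P: print('blk',p)
jb=lambda p:(C['B'],t((295,65),p)); jc=lambda p:(C['C'],t((130,50),p))
for a,b in [((61,221),(45,220)),((184,221),(178,219))]: print('jig',tri(jb(a),jc(b)))
# plywood base corners by contour in both views
for n,x0,y0,x1,y1 in [('B',255,45,405,200),('C',105,28,262,188)]:
    pass
for n,pts in [('A',[(467,39),(583,44),(570,173),(453,168)]),('B',[(270,56),(391,56),(388,185),(273,184)]),('C',[(119,38),(246,38),(250,175),(121,175)])]:
    im=cv2.cvtColor(cv2.imread(f'pics/w{n}.png'),cv2.COLOR_BGR2GRAY)
    q=cv2.cornerSubPix(im,np.array(pts,np.float32),(5,5),(-1,-1),(3,50,.01))
    W=np.array([onz(C[n],p,12)[:2] for p in q]); print(n,q.tolist()); print(W, W.mean(0)); 
    e=[W[1]-W[0],W[2]-W[3],W[3]-W[0],W[2]-W[1]]; print([round(float(np.linalg.norm(v)),1) for v in e],[round(float(np.degrees(np.arctan2(v[1],v[0]))),2) for v in e])
```

```text
blk (array([ 506.932, -328.586,   72.103]), [0.06474601901360719, 0.06474601901378657])
blk (array([ 455.383, -304.579,   71.746]), [0.5644826160370324, 0.5644826160371512])
blk (array([ 446.414, -318.896,   63.046]), [0.10144649418788634, 0.10144649418793054])
blk (array([ 499.517, -339.715,   73.589]), [0.15540021291842915, 0.15540021291851455])
jig (array([529.707, -74.965,  77.581]), [0.038381233499935045, 0.03838123349980627])
jig (array([ 529.413, -113.298,   75.147]), [0.15832991182956066, 0.15832991182939773])
A [[465.59130859375, 38.24282455444336], [583.0, 44.0], [571.4095458984375, 169.3125457763672], [451.4151916503906, 167.7103271484375]]
[[ 609.958  -18.126]
 [ 608.649 -167.72 ]
 [ 450.564 -183.236]
 [ 451.405  -16.556]] [530.144 -96.409]
[149.6, 166.7, 158.6, 158.8] [-90.5, -90.29, 179.43, -174.39]
B [[268.0137939453125, 58.94841766357422], [390.1158752441406, 57.6158447265625], [386.7453308105469, 184.377197265625], [272.3580017089844, 182.7771453857422]]
[[ 605.26   -20.18 ]
 [ 607.132 -167.433]
 [ 448.992 -171.393]
 [ 450.921  -19.266]] [528.077 -94.568]
[147.3, 152.1, 154.3, 158.2] [-89.27, -90.73, 179.66, -178.57]
C [[115.6087417602539, 38.40094757080078], [246.6877899169922, 37.880191802978516], [250.5120849609375, 174.91485595703125], [121.0, 175.0]]
[[ 609.007  -21.281]
 [ 606.131 -171.806]
 [ 449.248 -167.292]
 [ 449.638   -2.539]] [528.506 -90.73 ]
[150.6, 164.8, 160.5, 156.9] [-91.09, -90.14, 173.29, 178.35]
```

Run:
```python
from h import *
import pickle
V=pickle.load(open('V.pkl','rb')); C={n:cam('wrist',V[n]) for n in V}
def t(off,p): return (off[0]+(p[0]+.5)/3.5-.5, off[1]+(p[1]+.5)/3.5-.5)
for n,o,pts in [('C',(350,115),[(150,67),(62,235),(103,258),(187,94)]),('B',(480,130),[(190,70),(95,222),(119,238),(221,93)])]:
    W=np.array([onz(C[n],t(o,p),72)[:2] for p in pts]); print(n,W,W.mean(0),[round(float(np.degrees(np.arctan2(v[1],v[0]))),1) for v in (W[0]-W[1],W[3]-W[2])],[round(float(np.linalg.norm(v)),1) for v in (W[0]-W[1],W[3]-W[2],W[0]-W[3],W[1]-W[2])])
for n,o,pts in [('B',(295,65),[(61,221),(184,221),(61,208),(184,208)]),('C',(130,50),[(45,220),(178,219),(43,207),(178,204)])]:
    print('jig',n,np.array([onz(C[n],t(o,p),78)[:2] for p in pts]))
# base side edges by gradient line fit
def edge(n,a,b):
    g=cv2.GaussianBlur(cv2.cvtColor(cv2.imread(f'pics/w{n}.png'),cv2.COLOR_BGR2GRAY).astype(np.float32),(3,3),0)
    a,b=np.array(a,float),np.array(b,float);d=(b-a)/np.linalg.norm(b-a);m=np.array([-d[1],d[0]]);Q=[]
    for s in np.linspace(.1,.9,60):
        k=np.arange(-5,5.1,.25);q=a+(b-a)*s+k[:,None]*m
        v=cv2.remap(g,q[:,0].astype(np.float32)[None],q[:,1].astype(np.float32)[None],1)[0]
        j=np.argmax(abs(np.gradient(v)));Q.append(onz(C[n],q[j],12)[:2])
    l=cv2.fitLine(np.array(Q,np.float32),cv2.DIST_WELSCH,0,.01,.01).ravel(); return round(float(np.degrees(np.arctan2(l[1],l[0]))),2),l[2:]
for n,pts in [('A',[(467,39),(583,44),(571,169),(453,168)]),('B',[(269,57),(390.5,57),(387.5,185),(272.5,183)]),('C',[(117,38),(246.5,38),(250.5,175),(121,175)])]:
    print(n,[edge(n,pts[i],pts[(i+1)%4]) for i in range(4)])
```

```text
C [[ 506.985 -328.611]
 [ 456.029 -304.575]
 [ 448.779 -317.477]
 [ 499.138 -340.053]] [ 477.733 -322.679] [-25.3, -24.1] [56.3, 55.2, 13.9, 14.8]
B [[ 506.85  -328.645]
 [ 454.871 -304.471]
 [ 449.24  -313.852]
 [ 499.39  -340.718]] [ 477.588 -321.922] [-24.9, -28.2] [57.3, 56.9, 14.2, 10.9]
jig B [[ 529.789  -74.983]
 [ 529.868 -113.136]
 [ 533.762  -75.017]
 [ 533.842 -113.058]]
jig C [[ 529.693  -75.17 ]
 [ 529.425 -114.406]
 [ 533.354  -75.093]
 [ 533.609 -114.872]]
A [(89.06, array([607.415, -92.655], dtype=float32)), (3.29, array([ 536.302, -168.704], dtype=float32)), (88.96, array([449.619, -93.298], dtype=float32)), (-1.05, array([567.193, -16.128], dtype=float32))]
B [(-89.94, array([608.359, -86.313], dtype=float32)), (-0.4, array([ 521.472, -168.11 ], dtype=float32)), (88.86, array([450.17 , -91.085], dtype=float32)), (-0.07, array([533.506, -19.712], dtype=float32))]
C [(89.46, array([ 608.614, -113.907], dtype=float32)), (-0.93, array([ 533.845, -171.059], dtype=float32)), (88.96, array([450.06 , -83.661], dtype=float32)), (-6.27, array([541.584, -19.127], dtype=float32))]
```

Run:
```python
from h import *
yb=np.radians(-115.3); q=down(yb)
ctrl.goto((478,-322.5,130),q); ctrl.servo_line((478,-322.5,27),velocity=120)
ctrl.clamp(40); s=ctrl.get_state(); print(s['time_s'],s['finger_gap'],s['grip_force'],s['wrist_force'],s['eef_pos'])
if s['finger_gap']>.4:
    ctrl.servo_line((478,-322.5,140),velocity=150)
    qj=down(np.radians(-.6)); fx,fy=529.3,-94.3
    ctrl.goto((fx-11-22,fy,110),qj); 
    r=ctrl.servo_line((fx-11-22,fy,55),velocity=100)
    ctrl.sleep(.2);T=toolpose();im=eyes.capture('wrist');cv2.imwrite('pics/w3.png',im);np.save('T3.npy',T)
    sd=eyes.capture('side');sc=eyes.capture('scene');cv2.imwrite('pics/sd3.png',sd);cv2.imwrite('pics/sc3.png',sc)
    s=ctrl.get_state();print(s['time_s'],s['finger_gap'],s['wrist_force'],s['eef_pos'])
o=np.zeros((600,800,3),np.uint8);o[:400,:640]=im
a=cv2.resize(sd[200:300,260:360],(200,200));o[400:600,:200]=a
b=cv2.resize(sc[180:280,280:420],(280,200));o[400:600,210:490]=b
cv2.imwrite('pics/c3.png',o)
```

```text
7.225 0.6979999916118543 43.34432780742645 [-0.328  0.609  4.798] [ 478.62  -322.776   27.996]
10.5583 0.6968662907687965 [-0.144  0.363 -0.176] [496.534 -94.255  55.428]
```

View pics/c3.png

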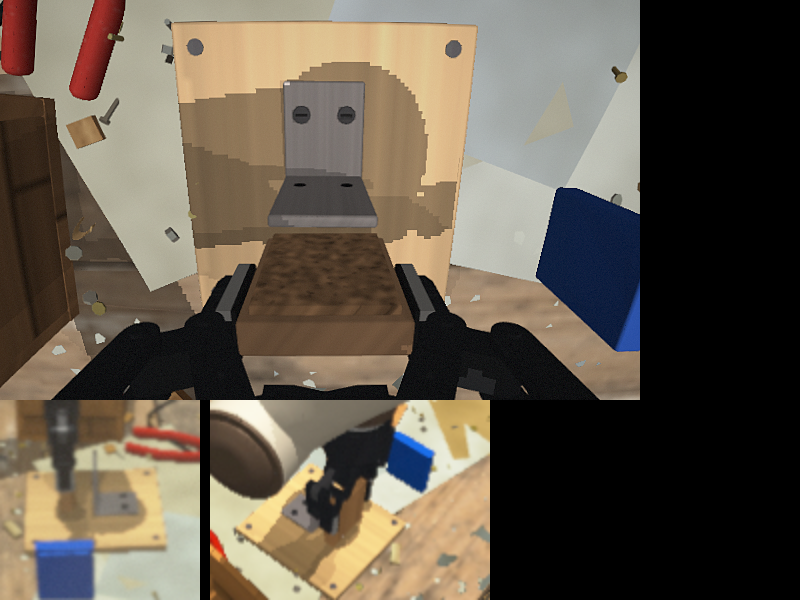

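The composite shows the block held with the cork facing the bracket. The block is centred at about column 325, the upright at about 322.5. Next I'll set it down and push it home.

Run:
```python
from h import *
def pr(l):
    s=ctrl.get_state();print(l,round(s['time_s'],2),s['eef_pos'],s['wrist_force'],round(s['finger_gap'],3))
x,y=496.3,-94.3
r=ctrl.servo_line((x,y,36),velocity=30,threshold=4); pr(r)
z=ctrl.get_state()['eef_pos'][2]+.8
ctrl.servo_line((x,y,z),velocity=30); pr('up')
r=ctrl.servo_line((x+35,y,z),velocity=25,threshold=4); pr(r)
```

```text
True 11.07 [496.227 -94.31   39.976] [-0.812  0.034  4.014] 0.697
up 11.32 [496.109 -94.311  40.403] [ 0.448  0.43  -0.519] 0.692
True 12.21 [516.814 -94.331  40.016] [-0.323  0.013 -0.031] 0.697
```

Run:
```python
from h import *
def pr(l):
    s=ctrl.get_state();print(l,round(s['time_s'],2),s['eef_pos'],s['wrist_force'],round(s['finger_gap'],3))
y=-94.3;z=40.2
r=ctrl.servo_line((522,y,z),velocity=10,threshold=6); pr(r)
s=ctrl.get_state()['eef_pos']
ctrl.servo_line((s[0]+.6,y,39.4),velocity=20); pr('press')
ctrl.gripper_open(); pr('open')
p=ctrl.get_state()['eef_pos']
ctrl.servo_line((p[0],p[1],150),velocity=130)
ctrl.sleep(.1); T=toolpose();im=eyes.capture('wrist');np.save('T4.npy',T);cv2.imwrite('pics/w4.png',im)
# over to the clamp: two views
np.set_printoptions(precision=2,suppress=True)
for n,p in [('D',(430,230,300)),('E',(480,130,300))]:
    ctrl.goto(p,down(0)); ctrl.sleep(.15); st=ctrl.get_state(); w=eyes.capture('wrist'); np.save(f'T{n}.npy',toolpose(st)); cv2.imwrite(f'pics/w{n}.png',w); pr(n)
sd=eyes.capture('side');sc=eyes.capture('scene');cv2.imwrite('pics/sd4.png',sd);cv2.imwrite('pics/sc4.png',sc)
C=cam('wrist',np.load('TD.npy'));E=cam('wrist',np.load('TE.npy'))
def proj(C,p):
    K,d,P=C;Q=np.linalg.inv(P);return cv2.projectPoints(np.array([p],float),cv2.Rodrigues(Q[:3,:3])[0],Q[:3,3],K,d)[0].ravel()
o=np.zeros((600,800,3),np.uint8)
o[:250,:400]=cv2.resize(im,(400,250))
o[:250,410:610]=cv2.resize(sd[205:330,260:360],(200,250))
o[:250,620:800]=cv2.resize(sc[180:270,290:355],(180,250))
A=cam('wrist',__import__('pickle').load(open('V.pkl','rb'))['A'])
p=onz(A,(264,183),124); print('pivot~',p)
for i,(n,c) in enumerate((('D',C),('E',E))):
    u=proj(c,p);x0,y0=int(np.clip(u[0]-64,0,512)),int(np.clip(u[1]-56,0,288));print(n,u,x0,y0)
    t=cv2.resize(cv2.imread(f'pics/w{n}.png')[y0:y0+112,x0:x0+128],None,fx=3,fy=3,interpolation=cv2.INTER_CUBIC)
    o[255:255+336,i*400:i*400+384]=t
cv2.imwrite('pics/c4.png',o)
```

```text
True 12.57 [516.987 -94.339  40.044] [-1.546 -0.555  4.495] 0.701
press 12.82 [517.057 -94.334  40.015] [-3.239  1.018  7.615] 0.697
open 13.2 [517.601 -94.327  39.159] [ 0.19   0.223 -0.644] 1.0
D 15.93 [430.32 229.21 299.46] [ 0.48  0.92 -0.48] 1.003
E 16.65 [479.81 130.69 300.01] [ 0.22 -0.21  0.16] 1.001
pivot~ [459.58 211.61 124.  ]
D [344.1  148.36] 280 92
E [238.11 201.46] 174 145
```

View pics/c4.png

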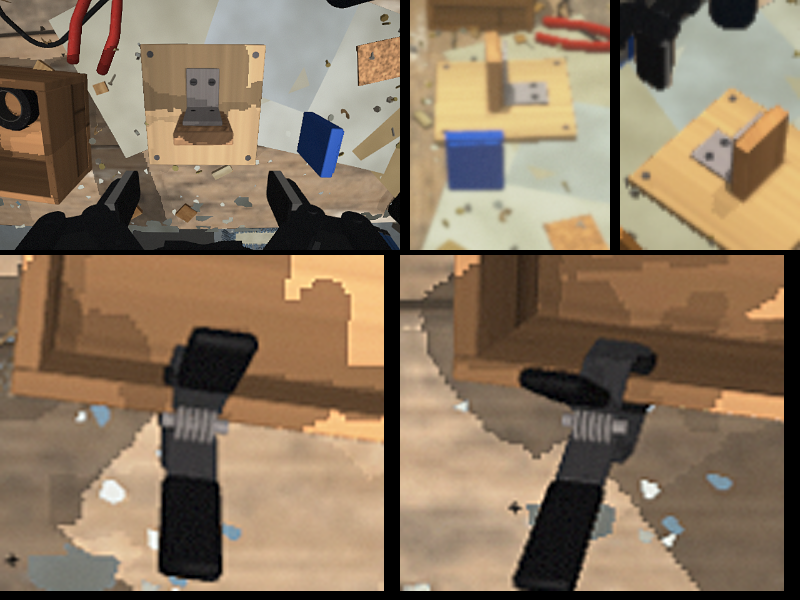

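The block stands with its cork side against the upright. The clamp's pin is at about (345,148) in D and (239,202) in E. Next I'll compute the clamp pose and check the placed block numerically.

Run:
```python
from h import *
D=cam('wrist',np.load('TD.npy'));E=cam('wrist',np.load('TE.npy'));F=cam('wrist',np.load('T4.npy'))
d=lambda x,y:(280+(x+.5)/3-.5,92+(y-255+.5)/3-.5); e=lambda x,y:(174+(x-400+.5)/3-.5,145+(y-255+.5)/3-.5)
print('pivot',tri((D,d(195,425)),(E,e(595,427))))
for a,b in [((163,424),(562,421)),((227,429),(628,427))]: print('pin end',tri((D,d(*a)),(E,e(*b))))
print('-x grip top',tri((D,d(190,578)),(E,e(545,588))))
for n,c,f,p in [('D',D,d,[(15,392),(384,440)]),('E',E,e,[(455,380),(784,420)])]:
    w=[onz(c,f(*q),85) for q in p]; v=w[0]-w[1]; print(n,'wall',w,np.degrees(np.arctan2(-v[0],v[1])))
im=cv2.imread('pics/w4.png'); K,dd,P=F; Q=np.linalg.inv(P)
pj=lambda p:cv2.projectPoints(np.array([p],float),cv2.Rodrigues(Q[:3,:3])[0],Q[:3,3],K,dd)[0].ravel()
for y in (-80,-94,-108):
    print(y,{x:(pj((x,y,z)).round(1).tolist()) for x,z in ((534,78),(529,78),(525,84),(511,84))})
    u=int(pj((520,y,84))[0]); print([ (v,im[v,u].tolist()) for v in range(170,236,2)])
```

```text
pivot (array([459.5  , 211.031, 124.719]), [0.23937675117965815, 0.23937675117959709])
pin end (array([460.621, 220.89 , 124.707]), [0.6524447058604627, 0.6524447058603918])
pin end (array([458.003, 201.369, 121.025]), [0.10344087247347847, 0.1034408724734166])
-x grip top (array([429.028, 214.996, 176.885]), [0.46561361704756726, 0.46561361704763626])
D wall [array([464.374, 268.429,  85.   ]), array([448.283, 145.382,  85.   ])] -7.450436703760947
E wall [array([463.748, 268.806,  85.   ]), array([449.189, 154.631,  85.   ])] -7.266682659730443
-80 {534: [301.1, 194.3], 529: [301.4, 201.9], 525: [301.0, 211.2], 511: [301.8, 232.2]}
[(170, [91, 94, 98]), (172, [65, 67, 71]), (174, [69, 71, 76]), (176, [66, 68, 72]), (178, [66, 68, 73]), (180, [70, 71, 75]), (182, [68, 71, 73]), (184, [68, 70, 75]), (186, [69, 71, 74]), (188, [67, 69, 74]), (190, [68, 69, 73]), (192, [67, 68, 73]), (194, [85, 88, 93]), (196, [96, 98, 106]), (198, [92, 94, 98]), (200, [72, 75, 80]), (202, [39, 57, 79]), (204, [42, 59, 79]), (206, [46, 66, 85]), (208, [47, 69, 92]), (210, [46, 63, 80]), (212, [51, 70, 
[... 1160 characters left out ...]
110, 117]), (172, [62, 65, 70]), (174, [66, 69, 73]), (176, [63, 65, 69]), (178, [67, 70, 72]), (180, [66, 69, 72]), (182, [66, 69, 72]), (184, [65, 65, 70]), (186, [64, 67, 73]), (188, [66, 67, 72]), (190, [69, 70, 73]), (192, [65, 70, 71]), (194, [77, 82, 85]), (196, [82, 84, 89]), (198, [79, 80, 86]), (200, [79, 80, 82]), (202, [40, 58, 81]), (204, [46, 67, 90]), (206, [48, 68, 91]), (208, [46, 68, 91]), (210, [50, 69, 89]), (212, [61, 80, 108]), (214, [62, 83, 110]), (216, [61, 82, 111]), (218, [61, 84, 111]), (220, [64, 86, 114]), (222, [65, 88, 115]), (224, [63, 88, 115]), (226, [63, 86, 113]), (228, [59, 82, 109]), (230, [72, 101, 133]), (232, [138, 184, 222]), (234, [142, 189, 224])]
```

The block is flush: the cork meets the bracket front at row 202 and the core edge is at 211, against 210.9 predicted. The clamp pivot is at (459.5, 211, 124) with yaw about -7.3°. Now to take the clamp.

Run:
```python
from h import *
def pr(l):
    s=ctrl.get_state();print(l,round(s['time_s'],2),s['eef_pos'],s['wrist_force'],round(s['finger_gap'],3),round(s['grip_force'],1))
q=down(np.radians(-97.3)); x,y=459.3,211
ctrl.goto((x,y,235),q); ctrl.servo_line((x,y,146),velocity=90,threshold=12); pr('down')
ctrl.clamp(32); pr('grip'); ctrl.sleep(.3); pr('g2')
g=ctrl.get_state()['finger_gap']
if .12<g<.35:
    ctrl.servo_line((x,y,235),velocity=90); pr('lift')
    ctrl.goto((520.8,-94.3,215),down(np.radians(-90.6))); ctrl.sleep(.3); pr('above')
np.save('T5.npy',toolpose()); w=eyes.capture('wrist');sd=eyes.capture('side');sc=eyes.capture('scene')
for n,i in (('w5',w),('sd5',sd),('sc5',sc)): cv2.imwrite(f'pics/{n}.png',i)
```

```text
down 19.52 [459.705 211.282 146.604] [ 1.102  1.134 -0.277] 0.999 0.0
grip 20.15 [459.242 210.973 145.924] [-0.057 -0.247 -1.128] 0.204 35.6
g2 20.45 [459.299 210.989 145.976] [ 0.518  0.471 -0.66 ] 0.207 35.6
lift 21.59 [458.91  210.752 234.282] [-0.122  0.394 -0.729] 0.205 35.6
above 23.08 [520.972 -93.502 215.139] [-0.446 -0.661 -1.373] 0.208 35.6
```

Run:
```python
import cv2,numpy as np
w,sd,sc=[cv2.imread(f'pics/{n}.png') for n in('w5','sd5','sc5')]
o=np.zeros((600,800,3),np.uint8)
o[:400,:480]=cv2.resize(w[:,170:490],None,fx=1.5,fy=1.5,interpolation=cv2.INTER_CUBIC)[:400]
o[:400,485:800]=cv2.resize(sd[140:280,260:365],(315,420),interpolation=cv2.INTER_CUBIC)[:400]
o[400:,:266]=cv2.resize(w[266:,170:490],None,fx=.8333,fy=.8333)[:200][:,:266] if 0 else cv2.resize(w,(266,200))
o[400:,270:]=cv2.resize(sc[130:270,270:470],(530,371),interpolation=cv2.INTER_CUBIC)[60:260]
cv2.imwrite('pics/c5.png',o)
```

```text
(no output)
```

View pics/c5.png

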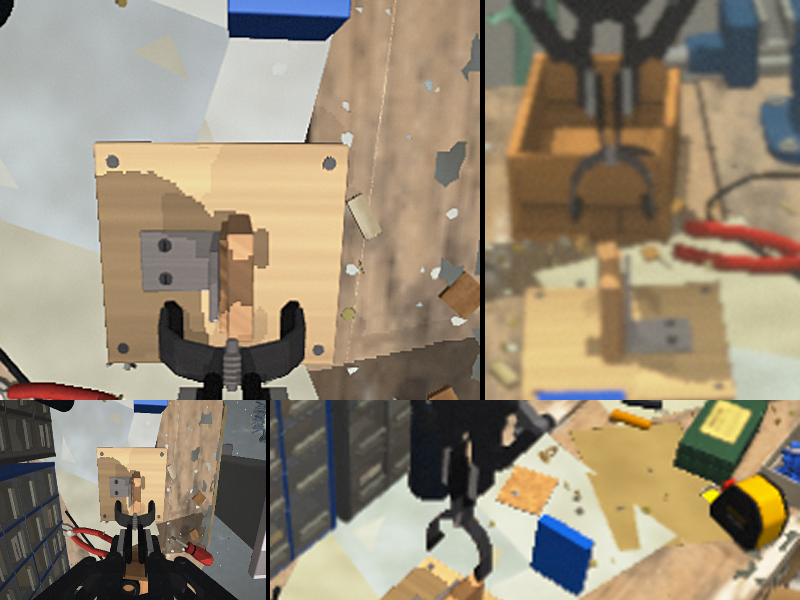

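The clamp is held symmetric and wide open, with its pin at wrist (325,241) and side (302,193). The block and bracket stand upright together below it. I'll check the pivot and then lower.

Run:
```python
from h import *
def pr(l):
    s=ctrl.get_state();print(l,round(s['time_s'],2),s['eef_pos'],s['wrist_force'],round(s['finger_gap'],3),round(s['grip_force'],1))
W=cam('wrist',np.load('T5.npy'));D=cam('side')
p,r=tri((W,(325.2,241)),(D,(302.3,192.7)));print('pivot',p,r)
T=np.load('T5.npy'); dz=p[2]-T[2,3]; print(dz,p-T[:3,3])
# block core/bracket top edges in this view, x at z
f=lambda u,v:(170+(u+.5)/1.5-.5,(v+.5)/1.5-.5)
for u,z in ((207,78),(218,78),(227,84),(252,84)): print(u,z,onz(W,f(u,305),z))
```

```text
pivot [521.483 -93.804 175.872] [0.5343208719281711, 0.5343208719283559]
-39.267785229211256 [  0.511  -0.302 -39.268]
207 78 [535.228 -84.385  78.   ]
218 78 [529.213 -84.329  78.   ]
227 84 [524.207 -86.212  84.   ]
252 84 [510.833 -86.087  84.   ]
```

Run:
```python
from h import *
W=cam('wrist',np.load('T5.npy'));D=cam('side')
def proj(C,p):
    K,d,P=C;Q=np.linalg.inv(P);return cv2.projectPoints(np.array([p],float),cv2.Rodrigues(Q[:3,:3])[0],Q[:3,3],K,d)[0].ravel()
x,y=521,-93.5
for piv in (193,184,176):
    print('piv',piv,'wrist crop',[((proj(W,(x+a,y+b,piv+c))-[170,0])*1.5).round(0).tolist() for a,b,c in ((0,0,0),(0,-9,0),(0,9,0),(33,-9,-46),(-33,-9,-46))],
     'side crop',[((proj(D,(x+a,y+b,piv+c))-[260,140])*3+[485,0]).round(0).tolist() for a,b,c in ((0,-9,0),(23,-9,-39),(30,-9,-52),(-30,-9,-52))])
print('tcp side',(proj(D,(x,y,215))-[260,140])*3+[485,0],'finger',[((proj(D,(x+12,y-11,z))-[260,140])*3+[485,0]).round(0).tolist() for z in (215,210,230)])
```

```text
piv 193 wrist crop [[233.0, 383.0], [232.0, 358.0], [233.0, 406.0], [153.0, 315.0], [312.0, 313.0]] side crop [[611.0, 144.0], [643.0, 189.0], [653.0, 203.0], [571.0, 207.0]]
piv 184 wrist crop [[233.0, 372.0], [232.0, 348.0], [233.0, 394.0], [156.0, 308.0], [309.0, 306.0]] side crop [[611.0, 154.0], [643.0, 199.0], [653.0, 214.0], [572.0, 217.0]]
piv 176 wrist crop [[233.0, 362.0], [232.0, 340.0], [233.0, 384.0], [158.0, 302.0], [307.0, 301.0]] side crop [[611.0, 164.0], [643.0, 209.0], [653.0, 223.0], [572.0, 227.0]]
tcp side [609.288 110.426] finger [[627.0, 117.0], [627.0, 123.0], [627.0, 98.0]]
```

```bash
cat >> h.py <<'E'
def proj(C,p):
    K,d,P=C;Q=np.linalg.inv(P);return cv2.projectPoints(np.array([p],float),cv2.Rodrigues(Q[:3,:3])[0],Q[:3,3],K,d)[0].ravel()
def tips(im,piv,x=521.,y=-94.):
    """lowest dark pixel of each jaw in side view, and pivot height implied"""
    D=cam('side');out=[]
    for a in (-29,29):
        u,v=proj(D,(x+a,y-9,piv-53)); u=int(round(u));g=im.max(2)
        rows=[r for c in range(u-4,u+5) for r in range(int(v)-12,int(v)+13) if g[r,c]<75]
        r=max(rows) if rows else None
        if r: out.append((r,round(piv+(v-r-.5)/(proj(D,(x+a,y-9,piv-54))[1]-v),1)))
        else: out.append(None)
    return out
E
python3 - <<'E'
from h import *
def pr(l):
    s=ctrl.get_state();print(l,round(s['time_s'],2),s['eef_pos'],s['wrist_force'],round(s['finger_gap'],3),round(s['grip_force'],1))
print('before',tips(cv2.imread('pics/sd5.png'),182))
ctrl.sleep(.5); print('slip?',tips(eyes.capture('side'),182))
E
python3 - <<'E'
import cv2,numpy as np
im=cv2.imread('pics/sd5.png').max(2)
print(im[203:218,286:320])
E
```

```text
before [(212, np.float64(185.1)), (212, np.float64(182.2))]
slip? [(213, np.float64(182.5)), (212, np.float64(182.2))]
[[114 111  98  88 102 113 118 115 114 109 114 112 115 111 110 111 113 112
  114 112 110 113 114 113 112 114 109 103  91  94 100 107 107 114]
 [113 107  91  88  95 108 114 114 111 114 113 111 112 113 113 113 110 113
  111 113 114 110 113 111 115 105  94  88  79  90 100 107 112 113]
 [115 106  92  83  81  91 102 110 110 109 110 111 110 108 110 109 112 112
  110 114 110 110 112 111 111  94  78  65  70  83  98 109 115 114]
 [115 107  90  76  63  67  86 105 112 109 109 109 109 110 107 110 111 106
  110 110 111 110 111 110 105  92  72  62  65  81  97 111 111 112]
 [106 100  86  70  57  58  73  96 104 104 101 101 104 103 105 103 105 106
  104 106 104 108 105 109 103  92  71  62  64  79  92 104 112 110]
 [ 90  86  79  65  59  56  70  83  88  92  91  92  92  93  94  94  91  95
   92  94  91  93  94  93  94  83  70  61  64  72  85 100 109 109]
 [ 93  90  76  67  60  60  71  83  87  93  90  89  87  89  88  87  90  87
   83  82  87  89  86  92  87  84  69  64  59  72  80  89 103
[... 434 characters left out ...]
 105  91  80  75  90 105 109 110 106 103 102 103 101 102 100 102  96
   87  90  95 101 104 100 104 103 102  96  87  92  99 105 113 115]
 [111 108 101  93  92 100 107 112 112 105 106 103 105 102 102 104 104  99
   87  90 100 106 103 101 106 105 103 104  97 102 102 108 114 117]
 [109 109 109 104 106 107 106 109 108 106 107 101 100 103 102 104 102  98
   88  89  98 103 103 105 107 105 102 104 101 101 105 105 109 116]
 [108 108 107 108 106 107 107 107 108 107 101 100  99  98 101 100  97  97
   86  90  95 100 102 103 102 102 103 102 101 103 102 104 111 115]
 [115 115 107 110 111 113 115 113 109 100  99 101 100  96  98  98  99  96
   89  87  94 100 100  98  97  96  99  99  99  99 102 103 107 109]]
```

Run:
```python
from h import *
def pr(l):
    s=ctrl.get_state();print(l,round(s['time_s'],2),s['eef_pos'],s['wrist_force'],round(s['finger_gap'],3),round(s['grip_force'],1))
x,y=520.6,-94.3
print(ctrl.servo_line((x,y,165),velocity=80,threshold=6)); pr('1')
print(ctrl.servo_line((x,y,136),velocity=25,threshold=5)); pr('2')
ctrl.sleep(.4);np.save('T6.npy',toolpose());sd=eyes.capture('side');w=eyes.capture('wrist');sc=eyes.capture('scene');pr('3')
for n,i in (('w6',w),('sd6',sd),('sc6',sc)): cv2.imwrite(f'pics/{n}.png',i)
print(tips(sd,104))
D=cam('side');W=cam('wrist',np.load('T6.npy'))
print('side expect: jaws',proj(D,(520.6-29,y-9,51)),proj(D,(520.6+29,y-9,51)),'block end',proj(D,(511.3,-124,60)),proj(D,(525.3,-124,60)),'brk',proj(D,(534.3,-114,60)))
print(sd[225:262:3,280:328].max(2))
```

```text
False
1 24.56 [521.037 -94.313 165.385] [ 0.172  0.423 -1.556] 0.207 35.6
False
2 25.87 [520.749 -94.31  136.202] [-0.069  0.156 -0.648] 0.204 35.6
3 26.42 [520.589 -94.295 135.999] [-0.517  0.567 -0.586] 0.206 35.6
[(240, np.float64(109.4)), (240, np.float64(106.1))]
side expect: jaws [290.382 242.492] [315.664 241.345] block end [299.255 244.231] [305.478 243.947] brk [309.219 241.174]
[[111 105 111 114 114 114 115 115 115 113 109  98  84  75  81  96 114 121
  115 111 112 112 112 114 123 151 146 117 116 126 114  90  97 137 169 178
  169 164 178 192 200 192 159 125 118 115 114 121]
 [110 110 134 151 153 151 157 169 183 174 136  93 106 158 196 209 201 171
  136 130 133 138 135 122 133 161 154 136 170 196 203 191 152 101 108 163
  200 205 199 188 178 181 195 206 205 201 196 196]
 [208 212 212 213 211 210 209 211 201 160 110 125 176 204 212 209 202 174
  146 151 152 156 151 149 143 138 129 138 173 203 208 210 206 191 155 138
  173 203 208 208 208 209 209 210 207 209 210 209]
 [203 205 205 205 203 204 209 206 197 159 109  97 125 170 202 209 200 181
  184 188 178 162 154 151 143 129 124 
[... 1178 characters left out ...]
139 132 125 115 113 114 117 117 117 119 120 121 121
  123 131 130 126 114 101  92 107 118 130 131 133]
 [229 230 229 229 228 229 228 226 202 165 151 149 152 151 150 150 151 150
  143 143 139 142 142 138 129 122 116 114 117 121 125 124 124 126 123 123
  124 122 124 122 120 118 114 118 119 122 124 128]
 [231 231 230 230 230 231 231 227 215 193 186 187 190 209 220 222 219 207
  178 152 140 141 139 138 131 127 129 140 142 145 144 144 145 146 144 145
  148 147 145 145 148 147 147 148 148 153 158 162]
 [230 232 230 231 231 232 231 232 231 230 230 230 230 230 230 228 230 229
  228 217 196 180 176 177 180 181 182 182 170 161 153 149 151 151 153 157
  160 159 158 155 156 158 157 156 158 161 165 169]]
```

In the side image the jaws (columns 291 and 314, tips at row 241) straddle the block and bracket (columns 298–309) with clear gaps on both sides. I'll lower 3 mm more, guarded, and hand in.

Run:
```python
from h import *
from station import hand_in
print(ctrl.servo_line((520.6,-94.3,133),velocity=15,threshold=5)); ctrl.sleep(.5)
s=ctrl.get_state();print(s['time_s'],s['eef_pos'],s['wrist_force'],s['finger_gap'],s['grip_force'],tips(eyes.capture('side'),102))
print(hand_in())
```

```text
False
27.2667 [520.596 -94.289 133.021] [ 0.256 -0.044 -0.982] 0.20678821346868712 35.62883913516998 [(241, np.float64(106.6)), (241, np.float64(103.3))]
the job is handed in; nothing more can be done
None
```

The job is handed in at about 27 s: the block stands cork-side flush and centred on the bracket, and the clamp is held wide open over block and bracket, with camera-measured gaps of about 10 mm at the bare face and 7 mm behind the bracket; no verdict came back.

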